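Lock the adapter test nest

ROBOT

A 7-joint arm with a two-finger parallel gripper is mounted at the origin on the work surface. World frame = base frame: x ahead of the robot, y to its left, z up, the work surface at z = 0. Lengths are in m, angles in rad, forces in N, time in s.
With the tool pointing down it reaches from about 0.4 to 0.925 m from the base axis. Payload 4.1 kg.
Tool frame: the origin (TCP) lies between the finger pads; the fingertips stand 11 mm ahead of it and the grasp point (between the pads) lies 8 mm behind it; x points along the fingers, y is the direction in which the jaws open and shut, and the axes are right-handed (so a half turn about x gives the same grasp; the last joint's range is limited). The gripper opens to 85 mm and grips with 20 to 120 N. Pads are 22 mm wide; open, the fingers measure 114 mm over their backs; the gripper's body (76 mm by 85 mm) begins 54 mm behind the grasp point. The pads swing forward as they close: fully open they stand 13 mm farther back than shut.
Start: joints at [-1.36, 0.398, 0.045, 1.537, -0.019, 1.207, -0.051], TCP at [0.198, 0.619, 0.216] pointing down, gripper open.
Joint ranges: [-2.82, 2.82], [-0.49, 2.23], [-1.37, 1.46], [0, 2.46], [-1.36, 4.5], [0.23, 2], [-2.94, 2.94]. Speed limits (rad/s): [2.57, 2.57, 3.14, 3.14, 3.14, 3.14, 3.14].

INTERFACE

Orientations are given as a rotation vector (axis times angle).
In Python, from plant import monitor, get_image, r, models gives the robot as it stands.
- The arm moves only by the tool carry_out, never from a script. Its argument "targets" is a list of rows, each a list of 5 numbers: the shift along the tool's x, y, z in cm, then the turn about the tool's x in rad, then the finger opening in cm, from 0 to 8.54. A call has 1 to 12 rows; each row is the pose to reach, as a shift and turn from the pose commanded when the call began, along the tool's axes at that moment; what a row does not reach only later rows make up. A row lasts 1/10 s, in which the tool goes at most 50 mm and 8.59 degrees, less where a joint would pass 70% of its speed; a pose out of reach is approached as far as the arm can. A call with a gripper value outside its range is refused whole. The fingers move at their own pace and stop on an object; the grip force is fixed at half the most. Time passes only in rows, so rows that repeat a pose let the fingers close. It gives the time, the measured TCP pose, the force and the opening at its end, in the units of the state.
- monitor.state(): the state, without advancing time (a new reading comes with each control period).
- get_image(name): name is "scene" or "top"; returns a dict with "image" (384x512x3 uint8, red, green, blue), "depth" (384x512 float32, m along the optical axis (not along the pixel's ray), 0 where there is no reading), "fx", "fy", "cx", "cy" (pixels), "xyz" and "orientation" of the camera in the world. Camera axes: x right, y down, z forward; pixel columns grow to the right and rows downward; lengths in m; the calibration is good to about 2 mm. A picture is of the moment at which its call begins.
- r.hand_in(): hands the job in, once; it reports no verdict.
Trained networks look in the newest picture that a camera, given by its name, has taken for a name from the list of things; names that differ only in an ending like _2 or _b are one class to them, and where a whole thing is asked for, a point or a joint stands for the part that bears it (a point fixed in the world has none). Each returns a list of dicts, best first, with "p" (0 to 1); they miss things now and then, are a little off and sometimes report something else, mostly with a low value. They report only what shows in the picture. A call takes as long as a camera call. They do not tell look-alikes from the thing itself.
- models.look_for(camera, label): "at" ([x, y, z] in m, in world coordinates, good to about 4 mm: the middle of the surface that is visible of it).
- models.spot_point(camera, label): "at" ([x, y, z] in m, in world coordinates, good to about 4 mm: a listed point, or the origin of a listed thing).
The state is a dict: "time": time; "qpos": joint angles; "joint_velocities": joint speeds; "effort": joint torques, N m; "tool_pos": TCP position; "ee_rot": TCP orientation; "force": force on the tool from outside, world axes, zero at the start; "wrist_torque": the same for the moment, N m; "width": opening from 0.0 (shut) to 1.0 (fully open).
Only numpy, scipy, OpenCV 4.12 (cv2) and the standard library are available. Lean on these libraries where they do the work, as an engineer would, in place of code of your own. Each camera call takes 0.05 s, during which the arm holds its last target. There are 200 camera calls.

TASK

Lock the adapter test nest with your fingertips: push the peg of the slotted disc round until its slot lines up with the steel locking bar, then push the bar's head so that the bar slides through the disc until the head rests against the guide rails. Push only: do not lift the bar out of its slideway, and leave everything else on the bench where it is.

Things in the scene. Friction and masses are not known exactly. Their poses are not given: they have to be found in the camera images.
- nest: the fixed test nest on an aluminium base plate 130 mm (its x) by 455 mm (its y, -250 to +205 mm), 12 mm thick. Origin: on the bench surface, on the disc's axis. Its y axis is the direction the bar is pushed, z is up. Slideway floor under the bar: 50 mm wide, top 19 mm above the bench, y -250 to -51 mm. The black adapter fixed in the nest (y +92 to +180 mm) has its top at 44 mm
- guide_end (a point): middle of the guide rails' tail-side end, on the slideway floor, at y = -97 mm of the nest: two steel rails, 47 mm wide over both, with a 15 mm gap for the bar, tops 41 mm above the bench, reaching to y = -51 mm. The head of the bar stops against this end
- keeper (a point): middle of the gap between the two keeper blocks beyond the disc, at their top, 38 mm above the bench; gap 20 mm, y +51 to +77 mm of the nest
- lockdisc (a joint): angle of the locking disc, rad, growing counter-clockwise seen from above, free from -0.5 to 3.64. Its slot lines up with the bar at 0 (peg towards the nest's +x) and equally at 3.14 (peg towards the nest's -x); either is right. At 1.57 the peg is towards the nest's +y. It turns stiffly (about 4 N at the peg) and stays where it is left
- disc_centre (a point): centre of the disc's top face, on its axis, 36 mm above the bench. Steel disc 90 mm in diameter and 18 mm thick, split across the middle by an open-topped slot 20 mm wide
- peg_top (a point): top centre of the disc's upright peg: 14 mm diameter, 26 mm high above the disc's top face, 32 mm from the disc's axis, square to the slot; its top is 62 mm above the bench. Its x axis points from the disc's axis to the peg, its y axis runs along the slot
- bar: loose steel locking bar, about 0.3 kg, in the slideway: shank 12 mm wide, 14 mm high, 161 mm long along its +y; at its tail a head 36 mm wide, 14 mm thick along y, 36 mm high. Origin: underside, middle of the head's front face; fully home it is at y = -97 mm of the nest. At the start the nose is 7 to 17 mm short of the disc, which blocks it unless lined up within about 0.1 rad
- bar_head (a point): centre of the back face of the bar's head, which is pushed: face 36 mm wide and 36 mm high, centre 37 mm above the bench; axes as the bar's
- bar_nose (a point): tip of the bar's rounded nose, 26 mm above the bench; fully home it is at y = +64 mm of the nest, between the keeper blocks
- adapter_a: loose black power adapter, 58 x 85 x 34 mm; origin under its middle; to be left alone
- adapter_b: loose black power adapter, 58 x 85 x 34 mm; origin under its middle; to be left alone
- adapter_c: loose black power adapter, 58 x 85 x 34 mm; origin under its middle; to be left alone
- carton_a: small loose white carton, 50 x 90 x 60 mm high; origin under its middle; to be left alone
- carton_b: small loose white carton, 50 x 90 x 60 mm high; origin under its middle; to be left alone
- socket_box: white socket block, 86 x 86 x 34 mm high; origin under its middle; to be left alone
- test_lamp: round glass bulb in a white lamp holder, 72 mm wide, 120 mm high; origin under its middle; to be left alone
- screwdriver: screwdriver lying on the bench, 170 mm long along its x axis; to be left alone
Mind the look-alikes: they are no part of the job. Of the things that look like the bar, the largest one is meant.

How it is judged:
On the way, in this order (a step that is already met when the one before it is completed fails the run):
1. the disc's slot is lined up with the bar's path (within 0.12 rad) (angle between the y axis of peg_top and the y axis of nest, either way round below 0.12 rad), for 0.1 s.
2. the bar is pushed through the disc, its head against the guide rails (y of bar in the frame of nest above -0.101 m), for 0.2 s.
At the end, for the whole second after the job is handed in: the bar lies flat in its slideway (within 3 mm of height), through the disc's slot, its head within 4 mm of the guide rails and its nose between the keeper blocks, at rest; the slot within 0.12 rad of the bar's path (y of bar in the frame of nest above -0.101 m and y of bar_nose in the frame of nest above 0.059 m and angle between the y axis of bar and the y axis of nest, either way round below 0.08 rad and height (world z) of bar below 0.022 m and angle between the y axis of peg_top and the y axis of nest, either way round below 0.12 rad and linear speed of bar below 0.01 m/s); the robot touches nothing.
It fails at once if the locking bar is lifted (head or nose raised by more than 10 mm) (height (world z) of bar_head above 0.047 m or height (world z) of bar_nose above 0.036 m).
It fails at once if something else on the bench is moved by more than 20 mm (distance of any of adapter_a, adapter_b, adapter_c, carton_a, carton_b, socket_box, test_lamp, screwdriver from where it was at the start of the episode above 0.02 m).
It also fails if it takes over 51 s, if anything falls off the work surface, if the arm or the gripper's body presses on something with over 40 N, if the wrist force passes 120 N, or if a joint passes its speed limit or range.

## Working session

There is one attempt and no reset: what is moved stays moved. The work goes in short steps, Python scripts to look and compute and a tool call to move; the robot and the scene stay as the last step left them, time stands still between calls to the robot, and variables do not carry over. Pictures are saved under pics/ and viewed, about 8 in all and at most 12, crops included, and the job is handed in when it is done.

Besides the shell and the picture viewer there is one more tool, called after "Request:" by a JSON object that holds its "name" and its "arguments", one argument or row to a line. carry_out: Moves the arm, as the interface text tells. Its arguments: {"type":"object","properties":{"targets":{"type":"array"}},"required":["targets"]}

```bash
mkdir -p pics; cat > h.py <<'E'
import numpy as np, cv2
from scipy.spatial.transform import Rotation as R
from plant import monitor, get_image, r, models
def rot(o):
    o=np.array(o,float)
    return R.from_rotvec(o).as_matrix() if o.size==3 else (o.reshape(3,3) if o.size==9 else R.from_quat(o).as_matrix())
def cloud(g):
    d=g["depth"];v,u=np.mgrid[:d.shape[0],:d.shape[1]]
    p=np.stack([(u-g["cx"])/g["fx"]*d,(v-g["cy"])/g["fy"]*d,d],-1)
    return p@rot(g["orientation"]).T+np.array(g["xyz"])
def save(g,n,s=1.5): cv2.imwrite("pics/"+n,cv2.resize(g["image"][:,:,::-1],None,fx=s,fy=s))
E
python3 - <<'E'
from h import *
np.set_printoptions(precision=4,suppress=True)
for c in("scene","top"):
    g=get_image(c);save(g,c+"1.png");print(c,g["xyz"],g["orientation"],g["fx"])
    np.savez(c+"1.npz",**{k:np.array(v) for k,v in g.items()})
    for n in("nest","guide_end","keeper","disc_centre","peg_top","bar","bar_head","bar_nose"):
        print(n,[(round(d["p"],2),np.round(d["at"],3)) for d in models.spot_point(c,n)[:4]])
s=monitor.state();print(s["time"],s["tool_pos"],s["ee_rot"],s["force"])
print(rot(s["ee_rot"]))
E
```

```text
scene [ 1.1692 -0.5671  0.6151] [-2.0153 -0.8468  0.4636] 379.9917961678481
nest [(0.6, array([0.598, 0.099, 0.004])), (0.27, array([ 0.635, -0.332,  0.003]))]
guide_end [(0.91, array([0.62 , 0.004, 0.017])), (0.45, array([0.597, 0.092, 0.035])), (0.18, array([ 0.34 , -0.325, -0.002]))]
keeper [(0.9, array([0.586, 0.159, 0.036])), (0.62, array([ 0.639, -0.332,  0.001]))]
disc_centre [(0.76, array([0.594, 0.097, 0.035]))]
peg_top [(0.67, array([0.579, 0.118, 0.062]))]
bar [(0.91, array([ 0.519, -0.391,  0.002])), (0.87, array([ 0.814, -0.276, -0.004])), (0.74, array([ 0.757, -0.049, -0.   ])), (0.66, array([ 0.648, -0.116,  0.024]))]
bar_head [(0.9, array([ 0.647, -0.129,  0.035])), (0.86, array([ 0.82 , -0.288,  0.014])), (0.84, array([ 0.519, -0.399,  0.017]))]
bar_nose [(0.96, array([ 0.448, -0.293,  0.002])), (0.76, array([0.609, 0.042, 0.032])), (0.75, array([ 0.755, -0.165,  0.003]))]
top [0.5308 0.0179 1.1222] [-2.1677  2.22   -0.0501] 357.8333596105971
nest [(0.75, array([ 0.601,  0.094, -0.001]))]
guide_end [(0.95, array([0.616, 0.005, 0.02 ]))]
keeper [(0.7, array([0.584, 0.155, 0.043]))]
disc_centre [(0.83, array([0.6  , 0.094, 0.04 ]))]
peg_top [(0.72, array([0.582, 0.123, 0.058]))]
bar [(0.75, array([ 0.643, -0.114,  0.02 ])), (0.71, array([ 0.518, -0.387,  0.003])), (0.44, array([ 0.814, -0.276,  0.003]))]
bar_head [(0.65, array([ 0.65 , -0.129,  0.038])), (0.49, array([ 0.813, -0.285,  0.014])), (0.46, array([ 0.524, -0.399,  0.014]))]
bar_nose [(0.87, array([0.606, 0.042, 0.022])), (0.74, array([ 0.445, -0.29 ,  0.003])), (0.55, array([ 0.754, -0.165,  0.005]))]
0.9 [0.1981 0.6191 0.2162] [ 0.2432  1.5571 -0.243 ] [ 0.3477 -0.1523  0.2555]
[[-0.      0.3048  0.9524]
 [ 0.0001  0.9524 -0.3048]
 [-1.      0.0001 -0.    ]]
```

View pics/scene1.png

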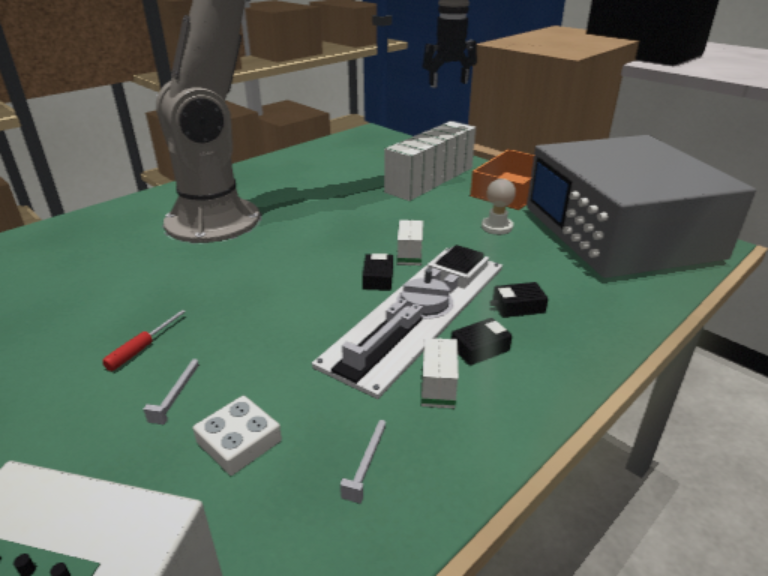

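View pics/top1.png

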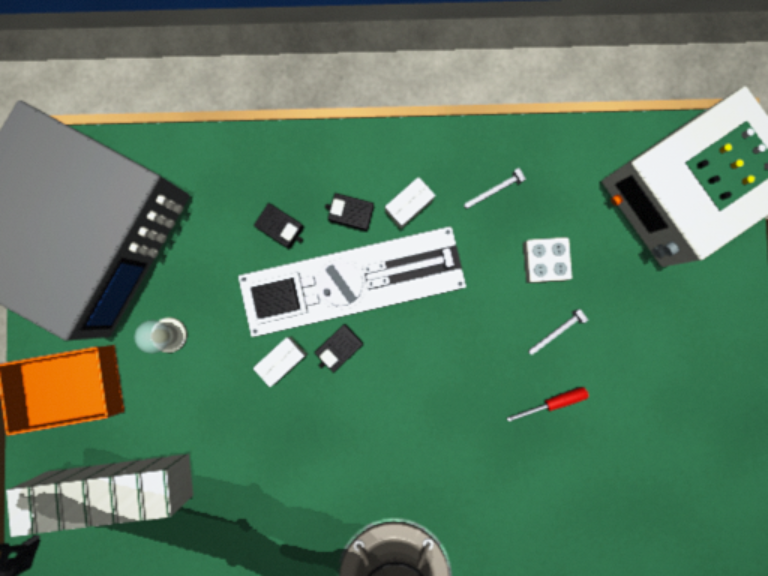

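The top view shows three bar-like things, at about (410,265), (495,188) and (558,332). The first lies in the slideway of the nest and is the largest; the other two are loose on the bench. I'll confirm that in a crop and fit the nest's frame.

```bash
cat >> h.py <<'E'
def platefit(g):
    P=cloud(g); im=np.array(g["image"]).astype(int)
    hsv=cv2.cvtColor(np.array(g["image"]),cv2.COLOR_RGB2HSV)
    m=(np.abs(P[...,2]-.012)<.006)&(hsv[...,1]<70)&(hsv[...,2]>120)&(np.hypot(P[...,0]-.605,P[...,1]-.06)<.29)
    n,l,st,_=cv2.connectedComponentsWithStats(cv2.morphologyEx(m.astype(np.uint8),cv2.MORPH_CLOSE,np.ones((9,9))))
    k=1+np.argmax(st[1:,4]); q=P[(l==k)&m][:,:2].astype(np.float32)
    return cv2.minAreaRect(q*1000),len(q)
def peg(g,lo=.052,hi=.068,c=(.598,.096),rad=.055):
    P=cloud(g); m=(P[...,2]>lo)&(P[...,2]<hi)&(np.hypot(P[...,0]-c[0],P[...,1]-c[1])<rad)
    return P[m]
E
python3 - <<'E'
from h import *
np.set_printoptions(precision=4,suppress=True)
for c in("scene","top"):
    g=dict(np.load(c+"1.npz"));print(c,platefit(g))
    q=peg(g);print("peg",len(q),q.mean(0),np.ptp(q,0))
    P=cloud(g); m=(np.abs(P[...,2]-.055)<.005)&(np.hypot(P[...,0]-.648,P[...,1]+.122)<.03)
    print("head top",m.sum(),P[m].mean(0),P[m].min(0),P[m].max(0))
g=dict(np.load("scene1.npz"));im=g["image"][150:270,195:345,::-1]
cv2.imwrite("pics/crop1.png",cv2.resize(im,None,fx=5,fy=5,interpolation=cv2.INTER_CUBIC))
E
```

```text
scene (((645.8532104492188, 82.69438171386719), (48.414695739746094, 454.3977355957031), 11.477083206176758), 1434)
peg 23 [0.5838 0.1214 0.059 ] [0.0124 0.0176 0.0099]
head top 83 [ 0.6466 -0.1223  0.0541] [ 0.6265 -0.1304  0.0503] [ 0.6643 -0.1118  0.0566]
top (((602.6486206054688, 75.82363891601562), (130.1954803466797, 454.9739074707031), 11.736665725708008), 3397)
peg 16 [0.5798 0.1228 0.061 ] [0.0091 0.0119 0.009 ]
head top 57 [ 0.6428 -0.1195  0.0552] [ 0.6264 -0.129   0.0519] [ 0.6597 -0.1116  0.0593]
```

View pics/crop1.png

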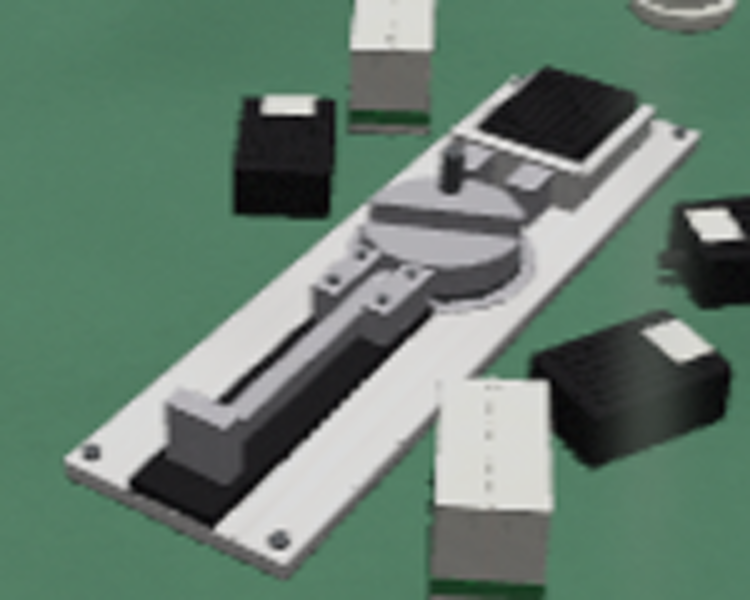

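The crop confirms it: the bar is the one in the slideway, with its head at crop pixel (205,440) and its nose just short of the disc. The peg is at (453,165). The top plate fit gives 130.2 x 455.0 mm, as it should, so the nest's origin is about (0.598, 0.098) with a yaw of 0.205. The peg is at about 1.96 rad and the head's middle at y = -224 mm. I'll move to a point above the start, fingers shut.

Request:
{"name": "carry_out", "arguments": {
  "targets": [
    [0, -33.3, 53.2, 2.24, 0],
    [0, -33.3, 53.2, 2.24, 0],
    [0, -33.3, 53.2, 2.24, 0],
    [0, -33.3, 53.2, 2.24, 0],
    [0, -33.3, 53.2, 2.24, 0],
    [0, -33.3, 53.2, 2.24, 0],
    [0, -33.3, 53.2, 2.24, 0],
    [0, -33.3, 53.2, 2.24, 0],
    [0, -33.3, 53.2, 2.24, 0],
    [0, -33.3, 53.2, 2.24, 0],
    [0, -33.3, 53.2, 2.24, 0],
    [0, -33.3, 53.2, 2.24, 0]
  ]
}}

```text
time: 2.1
tool_pos: [0.5866, 0.1595, 0.2166]
ee_rot: [1.599, 0.901, -1.597]
force: [0.6, -0.3, -0.2]
width: -0.001
```

```bash
cat >> h.py <<'E'
O=np.array([.598,.0979]);T=.2049
EX=np.array([np.cos(T),np.sin(T)]);EY=np.array([-np.sin(T),np.cos(T)])
def N2W(p): return O+p[0]*EX+p[1]*EY
def W2N(p): d=np.array(p[:2])-O; return np.array([d@EX,d@EY])
def row(xy,z,yaw,s=None):
    s=s or monitor.state(); M=rot(s["ee_rot"]); p=np.array(s["tool_pos"])
    sh=M.T@(np.array([*xy,z])-p)*100; y0=np.arctan2(M[1,1],M[0,1])
    return np.round([*sh,(y0-yaw+np.pi)%(2*np.pi)-np.pi],3)
def arc(th,back,rad=.032):
    r_=np.array([np.cos(th),np.sin(th)]);t=np.array([-r_[1],r_[0]])
    return N2W(rad*r_-back*t), th+T-np.pi
E
python3 - <<'E'
from h import *
s=monitor.state();print(s["tool_pos"],s["qpos"],rot(s["ee_rot"]))
xy,yw=arc(1.96,.028); print(xy,yw)
for z in(.15,.057):print(row(xy,z,yw))
E
```

```text
[0.58659208 0.15952261 0.21660727] [-0.79100631  0.372421    0.59791537  1.65464976 -0.22386088  1.18264151
 -0.68442637] [[ 7.31436427e-04  8.55378790e-01 -5.18002501e-01]
 [ 8.49945515e-04 -5.18002984e-01 -8.55378388e-01]
 [-9.99999371e-01  1.85381009e-04 -1.10591162e-03]]
[0.6032897  0.14009027] -0.9766926535897933
[6.66  2.434 0.805 0.432]
[15.96   2.432  0.815  0.432]
```

Request:
{"name": "carry_out", "arguments": {
  "targets": [
    [6.6, 2.4, 0.8, 0.43, 0],
    [6.6, 2.4, 0.8, 0.43, 0],
    [6.6, 2.4, 0.8, 0.43, 0],
    [6.6, 2.4, 0.8, 0.43, 0],
    [6.6, 2.4, 0.8, 0.43, 0]
  ]
}}

```text
time: 2.6
tool_pos: [0.6023, 0.1422, 0.1506]
ee_rot: [1.877, 0.586, -1.875]
force: [-0.3, 0.3, 0.6]
width: -0.003
```

```bash
python3 - <<'E'
from h import *
xy,yw=arc(1.96,.028); print(xy,yw,monitor.state()["tool_pos"])
print(row(xy,.057,yw))
g=get_image("scene")
im=g["image"][100:260,220:400,::-1]
cv2.imwrite("pics/s2.png",cv2.resize(im,None,fx=3.5,fy=3.5,interpolation=cv2.INTER_CUBIC))
E
```

```text
[0.6032897  0.14009027] -0.9766926535897933 [0.60232968 0.14215948 0.15060171]
[9.36  0.223 0.047 0.011]
```

View pics/s2.png

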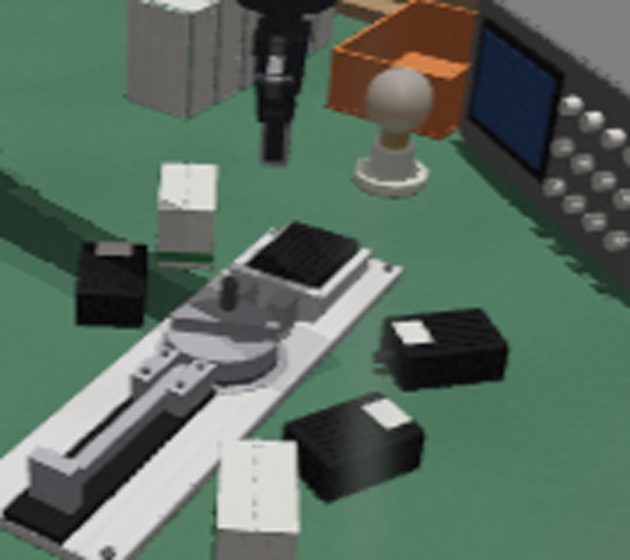

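The shut gripper (tips at crop pixel (273,160)) hangs above the nest, next to the peg at (230,293), and everything is untouched. Going down.

Request:
{"name": "carry_out", "arguments": {
  "targets": [
    [3, 0.2, 0, 0.01, 0],
    [6, 0.2, 0, 0.01, 0],
    [8, 0.2, 0, 0.01, 0],
    [9.3, 0.2, 0, 0.01, 0],
    [9.3, 0.2, 0, 0.01, 0],
    [9.3, 0.2, 0, 0.01, 0]
  ]
}}

```text
time: 3.25
tool_pos: [0.6039, 0.1403, 0.0582]
ee_rot: [1.886, 0.575, -1.882]
force: [1.2, -0.2, 0.8]
width: 0.001
```

```bash
python3 - <<'E'
from h import *
s=monitor.state();print(s["tool_pos"],s["force"])
for th in np.arange(1.96,2.93,.12):
    print(round(th,2),row(*[arc(th,.018)[0],.057,arc(th,.018)[1]]))
E
```

```text
[0.60391752 0.1402729  0.05820898] [ 1.18148487 -0.17334191  0.84810774]
1.96 [ 0.119 -0.018  1.062 -0.002]
2.08 [ 0.118 -0.21   1.459 -0.122]
2.2 [ 0.118 -0.353  1.875 -0.242]
2.32 [ 0.117 -0.445  2.306 -0.362]
2.44 [ 0.116 -0.485  2.744 -0.482]
2.56 [ 0.115 -0.473  3.184 -0.602]
2.68 [ 0.115 -0.407  3.62  -0.722]
2.8 [ 0.114 -0.29   4.044 -0.842]
2.92 [ 0.113 -0.123  4.452 -0.962]
```

Request:
{"name": "carry_out", "arguments": {
  "targets": [
    [0.1, 0, 0.5, 0, 0],
    [0.1, 0, 1.06, 0, 0],
    [0.1, -0.2, 1.45, -0.12, 0],
    [0.1, -0.35, 1.87, -0.24, 0],
    [0.1, -0.45, 2.3, -0.36, 0],
    [0.1, -0.48, 2.74, -0.48, 0],
    [0.1, -0.47, 3.18, -0.6, 0],
    [0.1, -0.41, 3.62, -0.72, 0],
    [0.1, -0.29, 4.04, -0.84, 0],
    [0.1, -0.12, 4.45, -0.96, 0],
    [0.1, -0.12, 4.45, -0.96, 0]
  ]
}}

```text
time: 4.35
tool_pos: [0.5653, 0.1151, 0.057]
ee_rot: [1.225, 1.199, -1.224]
force: [-0.3, 0.3, -0.4]
width: -0.002
```

```bash
python3 - <<'E'
from h import *
s=monitor.state();print(s["tool_pos"],s["force"],W2N(s["tool_pos"]))
for c in("scene","top"):
    g=get_image(c)
    print(c,[(round(d["p"],2),np.round(d["at"],4),W2N(d["at"])) for d in models.spot_point(c,"peg_top")[:2]])
    if c=="scene":
        im=g["image"][130:230,230:350,::-1]
        cv2.imwrite("pics/s3.png",cv2.resize(im,None,fx=5,fy=5,interpolation=cv2.INTER_CUBIC))
for th in (3.0,3.06,3.14,3.2): print(th,row(arc(th,.018)[0],.057,arc(th,.018)[1]))
E
```

```text
[0.56527777 0.11514431 0.05699368] [-0.30883284  0.27297982 -0.44092816] [-0.02852904  0.02354155]
scene [(0.55, array([0.5827, 0.1181, 0.0663]), array([-0.01086987,  0.02289052])), (0.42, array([ 6.365e-01, -3.307e-01, -2.000e-04]), array([-0.04951229, -0.42746783]))]
top [(0.4, array([ 0.6013,  0.092 , -0.0011]), array([ 0.0020305 , -0.00644803]))]
3.0 [-0.05  -0.077  0.261 -0.084]
3.06 [-0.05  -0.162  0.464 -0.144]
3.14 [-0.05  -0.257  0.742 -0.224]
3.2 [-0.05  -0.313  0.955 -0.284]
```

View pics/s3.png

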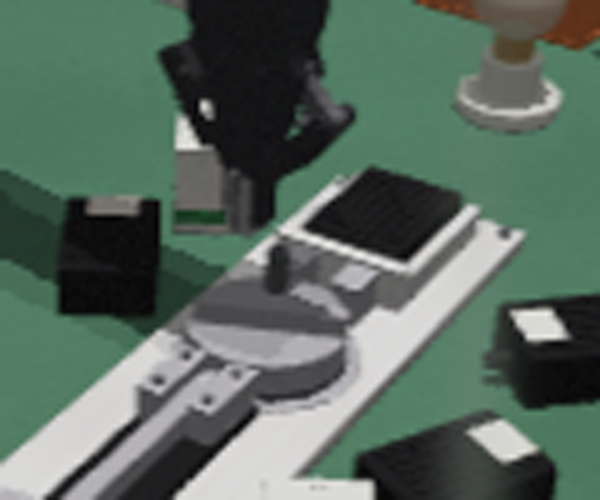

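The peg hasn't moved: it is still at crop pixel (278,268), with the fingertips up and to the left of it. I'll check the tool pose against where it projects in the picture.

```bash
python3 - <<'E'
from h import *
np.set_printoptions(precision=4,suppress=True)
s=monitor.state();print(s["time"],s["tool_pos"],s["qpos"])
for c in("scene","top"):
    g=get_image(c)
    M=rot(g["orientation"])
    for p in([*s["tool_pos"][:2],s["tool_pos"][2]-.011],[.5821,.1218,.062],[.6447,-.121,.055]):
        q=M.T@(np.array(p)-g["xyz"]);print(c,p,g["fx"]*q[0]/q[2]+g["cx"],g["fy"]*q[1]/q[2]+g["cy"],q[2])
    P=cloud(g);im=g["image"].astype(int)
    # points above 70mm near the nest = gripper
    m=(P[...,2]>.035)&(P[...,2]<.15)&(np.hypot(P[...,0]-.56,P[...,1]-.13)<.1)
    v,u=np.nonzero(m)
    for zlo in np.arange(.035,.15,.01):
        k=m&(P[...,2]>=zlo)&(P[...,2]<zlo+.01)
        if k.sum():print(round(zlo,3),k.sum(),P[k].mean(0),P[k].min(0)[:2],P[k].max(0)[:2])
E
```

```text
4.55 [0.5657 0.1164 0.0565] [-0.5783  0.4693  0.3859  1.8762 -0.2311  0.8389 -0.0953]
scene [np.float64(0.5657449580050512), np.float64(0.11643451261930497), np.float64(0.04550551527675628)] 278.6623783175498 183.31463874303577 1.0725989490276726
scene [0.5821, 0.1218, 0.062] 284.49531524246805 179.78815362883677 1.056886314490518
scene [0.6447, -0.121, 0.055] 234.53727916656143 230.8834222503648 0.8814736183995349
0.035 679 [0.5841 0.139  0.0383] [0.4612 0.0347] [0.6467 0.2297]
0.045 24 [0.5764 0.1526 0.0478] [0.4783 0.1151] [0.6022 0.2252]
0.055 22 [0.5793 0.1241 0.0598] [0.4741 0.1169] [0.59   0.1811]
0.065 4 [0.5709 0.1171 0.0723] [0.5694 0.111 ] [0.5735 0.1241]
0.075 25 [0.5694 0.1104 0.0806] [0.5535 0.1034] [0.5814 0.1218]
0.085 31 [0.5712 0.111  0.0901] [0.5542 0.1044] [0.5813 0.1216]
0.095 35 [0.5707 0.1124 0.0996] [0.5536 0.1037] [0.5795 0.1253]
0.105 21 [0.5699 0.1091 0.1096] [0.5466 0.1041] [0.5803 0.1154]
0.115 70 [0.5688 0.1093 0.1206] [0.5297 0.103 ] [0.6004 0.1295]
0.125 75 [0.5689 0.1098 0.1299] [0.5218 0.1039] [0.6079 0.1333]
0.135 98 [0.571  0.1095 0.1402] [0.5176 0.0984] [0.6161 0.1335]
0.145 49 [0.5615 0.1078 0.1475] [0.5108 0.0999] [0.6186 0.125 ]
top [np.float64(0.5657449580050512), np.float64(0.11643451261930497), np.float64(0.04550551527675628)] 219.72606207498262 199.2748592151029 1.0775029934856546
top [0.5821, 0.1218, 0.062] 217.30063025380386 193.64133462400082 1.061867449159916
top [0.6447, -0.121, 0.055] 298.19832672943573 170.92401707537883 1.0710804909178138
0.035 265 [0.5743 0.079  0.0372] [0.4666 0.0367] [0.6427 0.1094]
0.045 2 [0.5904 0.0412 0.0459] [0.5889 0.0398] [0.5919 0.0427]
```

The clouds show the finger ending at z ≈ 0.073, about 25 mm higher than the stated TCP implies, so the tips passed over the peg (top at 0.062). In xy they agree. I'll go back to the start point, a little higher, and look at the tip height again before going lower.

```bash
python3 - <<'E'
from h import *
xy,yw=arc(1.96,.030);print(row(xy,.066,yw))
E
```

```text
[-0.97   3.88  -2.546  0.957]
```

Request:
{"name": "carry_out", "arguments": {
  "targets": [
    [-1, 0, 0, 0, 0],
    [-1, 3.9, -2.5, 0.96, 0],
    [-1, 3.9, -2.5, 0.96, 0],
    [-1, 3.9, -2.5, 0.96, 0],
    [-1, 3.9, -2.5, 0.96, 0],
    [-1, 3.9, -2.5, 0.96, 0],
    [-1, 3.9, -2.5, 0.96, 0],
    [-1, 3.9, -2.5, 0.96, 0],
    [-1, 3.9, -2.5, 0.96, 0],
    [-1, 3.9, -2.5, 0.96, 0]
  ]
}}

```text
time: 5.65
tool_pos: [0.6052, 0.1408, 0.0666]
ee_rot: [1.884, 0.576, -1.883]
force: [0.4, -0.1, 0.2]
width: 0.001
```

```bash
python3 - <<'E'
from h import *
np.set_printoptions(precision=4,suppress=True)
s=monitor.state();p=np.array(s["tool_pos"]);print(p,s["force"],s["width"])
xy,yw=arc(1.96,.030);print(row(xy,.035,yw))
g=get_image("scene");P=cloud(g)
for zlo in np.arange(.045,.14,.006):
    k=(P[...,2]>=zlo)&(P[...,2]<zlo+.006)&(np.hypot(P[...,0]-p[0],P[...,1]-p[1])<.035)
    if k.sum():print(round(zlo,3),k.sum(),P[k].mean(0),P[k].min(0)[:2],P[k].max(0)[:2])
cv2.imwrite("pics/s4.png",cv2.resize(g["image"][120:220,230:350,::-1],None,fx=5,fy=5,interpolation=cv2.INTER_CUBIC))
E
```

```text
[0.6052 0.1408 0.0666] [ 0.4405 -0.1141  0.2166] 0.0011605344922044469
[ 3.161 -0.045 -0.004 -0.001]
0.045 7 [0.5857 0.1206 0.0489] [0.5803 0.1148] [0.5893 0.1285]
0.051 9 [0.5855 0.1197 0.0535] [0.581  0.1164] [0.5887 0.1266]
0.057 16 [0.584  0.1216 0.0606] [0.5758 0.1167] [0.5887 0.1309]
0.063 1 [0.5795 0.1226 0.0631] [0.5795 0.1226] [0.5795 0.1226]
0.081 9 [0.6091 0.1379 0.0833] [0.6037 0.1309] [0.6155 0.1433]
0.087 14 [0.6105 0.1345 0.0903] [0.5989 0.1299] [0.6187 0.1444]
0.093 15 [0.6126 0.1355 0.0958] [0.6003 0.127 ] [0.6191 0.144 ]
0.099 17 [0.6116 0.1326 0.1021] [0.6008 0.1268] [0.6181 0.1416]
0.105 17 [0.612  0.1359 0.1082] [0.6011 0.1292] [0.6169 0.1437]
0.111 10 [0.61   0.1337 0.1131] [0.6014 0.1273] [0.6167 0.1527]
0.117 5 [0.6151 0.1313 0.1185] [0.6105 0.1286] [0.6186 0.1354]
0.123 4 [0.6168 0.1369 0.1277] [0.6099 0.1121] [0.631  0.1574]
0.129 20 [0.6232 0.1196 0.1324] [0.611  0.1107] [0.6333 0.1379]
0.135 6 [0.6215 0.1222 0.1371] [0.6174 0.111 ] [0.6273 0.1376]
```

View pics/s4.png

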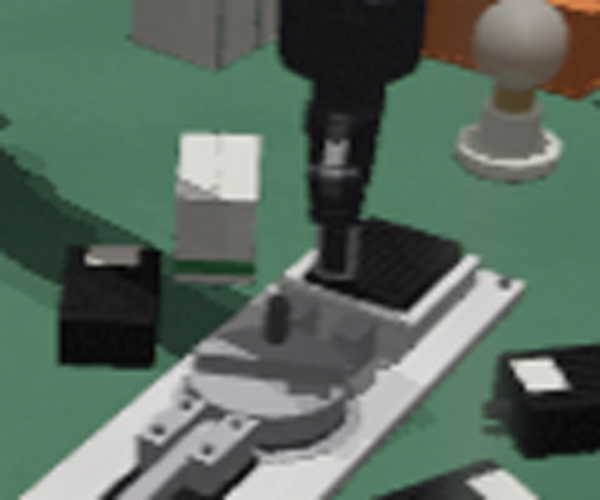

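The shut tip (crop pixel (338,275)) is at z ≈ 0.081 while the TCP reads 0.067. It was 0.073 at 0.057 before. So the real fingertips end about 15 mm behind the reported TCP, not 11 mm ahead of it. I'll use tip z = TCP + 0.015 from here. For a tip at about 47 mm I go down gently to TCP z ≈ 0.032.

Request:
{"name": "carry_out", "arguments": {
  "targets": [
    [1.5, 0, 0, 0, 0],
    [2.5, 0, 0, 0, 0],
    [3, 0, 0, 0, 0],
    [3.4, 0, 0, 0, 0],
    [3.4, 0, 0, 0, 0]
  ]
}}

```text
time: 6.2
tool_pos: [0.6045, 0.1403, 0.0313]
ee_rot: [1.883, 0.574, -1.886]
force: [-0.0, -0.1, 0.4]
width: 0.0
```

```bash
python3 - <<'E'
from h import *
np.set_printoptions(precision=4,suppress=True)
s=monitor.state();p=np.array(s["tool_pos"]);print(p,s["force"],s["width"])
g=get_image("scene");P=cloud(g)
for zlo in np.arange(.037,.09,.006):
    k=(P[...,2]>=zlo)&(P[...,2]<zlo+.006)&(np.hypot(P[...,0]-p[0]-.005,P[...,1]-p[1]+.003)<.018)
    if k.sum():print(round(zlo,3),k.sum(),P[k].mean(0))
for th in np.arange(1.96,2.93,.12):
    print(round(th,2),row(arc(th,.018)[0],.033,arc(th,.018)[1]))
E
```

```text
[0.6045 0.1403 0.0313] [-0.0075 -0.0595  0.419 ] 0.0004371224752411669
0.037 12 [0.609  0.1414 0.0378]
0.043 5 [0.6105 0.139  0.0467]
0.049 11 [0.6094 0.1355 0.0522]
0.055 14 [0.6105 0.1339 0.0583]
0.061 13 [0.6119 0.1339 0.0639]
0.067 15 [0.6117 0.1333 0.0699]
0.073 16 [0.611  0.1342 0.0754]
0.079 6 [0.6109 0.1292 0.0813]
0.085 1 [0.6131 0.1531 0.0903]
1.96 [-0.107 -0.067  1.15  -0.002]
2.08 [-0.107 -0.259  1.546 -0.122]
2.2 [-0.107 -0.401  1.963 -0.242]
2.32 [-0.107 -0.493  2.394 -0.362]
2.44 [-0.107 -0.533  2.832 -0.482]
2.56 [-0.107 -0.519  3.272 -0.602]
2.68 [-0.107 -0.454  3.708 -0.722]
2.8 [-0.106 -0.336  4.132 -0.842]
2.92 [-0.106 -0.169  4.539 -0.962]
```

The tip is now at about 0.046, beside the peg and clear of the disc. I push along the arc to a commanded 2.80 first.

Request:
{"name": "carry_out", "arguments": {
  "targets": [
    [0, 0, 0.6, 0, 0],
    [0, -0.07, 1.15, 0, 0],
    [0, -0.26, 1.55, -0.12, 0],
    [0, -0.4, 1.96, -0.24, 0],
    [0, -0.49, 2.39, -0.36, 0],
    [0, -0.53, 2.83, -0.48, 0],
    [0, -0.52, 3.27, -0.6, 0],
    [0, -0.45, 3.71, -0.72, 0],
    [0, -0.34, 4.13, -0.84, 0],
    [0, -0.34, 4.13, -0.84, 0]
  ]
}}

```text
time: 7.25
tool_pos: [0.5687, 0.1215, 0.0329]
ee_rot: [1.313, 1.142, -1.309]
force: [0.8, 3.6, 0.6]
width: 0.001
```

```bash
python3 - <<'E'
from h import *
np.set_printoptions(precision=4,suppress=True)
s=monitor.state();p=np.array(s["tool_pos"]);print(p,s["force"],s["wrist_torque"],W2N(p))
g=get_image("scene")
cv2.imwrite("pics/s5.png",cv2.resize(g["image"][130:230,220:340,::-1],None,fx=5,fy=5,interpolation=cv2.INTER_CUBIC))
for th in (2.92,3.0,3.06,3.1,3.14,3.2): print(th,row(arc(th,.018)[0],.032,arc(th,.018)[1]))
E
```

```text
[0.5687 0.1215 0.0329] [0.8229 3.6024 0.5918] [ 0.727  -0.0612  0.0205] [-0.0239  0.0291]
2.92 [ 0.084 -0.174  0.538 -0.124]
3.0 [ 0.084 -0.274  0.814 -0.204]
3.06 [ 0.083 -0.335  1.026 -0.264]
3.1 [ 0.083 -0.368  1.169 -0.304]
3.14 [ 0.082 -0.395  1.313 -0.344]
3.2 [ 0.082 -0.426  1.532 -0.404]
```

View pics/s5.png

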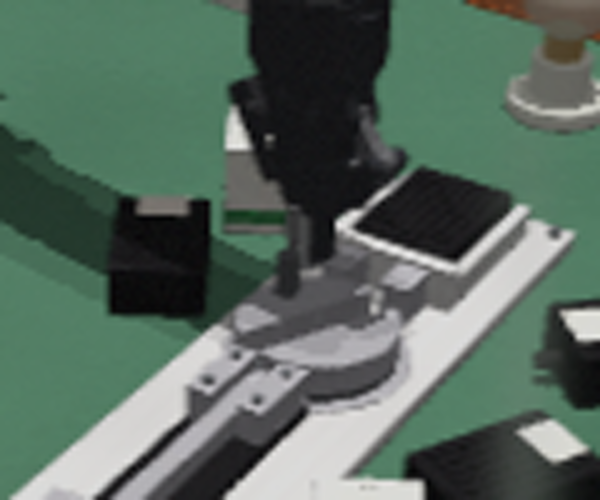

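Contact at 3.6 N, and the peg (crop pixel (287,270)) and the slot have turned. Going on to a commanded 3.08, then backing off to measure.

Request:
{"name": "carry_out", "arguments": {
  "targets": [
    [0, -0.17, 0.54, -0.12, 0],
    [0, -0.27, 0.81, -0.2, 0],
    [0, -0.34, 1.05, -0.26, 0],
    [0, -0.35, 1.1, -0.28, 0],
    [0, -0.35, 1.1, -0.28, 0],
    [0, -0.35, 1.1, -0.28, 0]
  ]
}}

```text
time: 7.9
tool_pos: [0.5633, 0.1105, 0.0322]
ee_rot: [1.105, 1.273, -1.106]
force: [-1.7, 4.1, 2.1]
width: 0.004
```

```bash
python3 - <<'E'
from h import *
s=monitor.state();p=np.array(s["tool_pos"]);print(p,s["force"],W2N(p),s["ee_rot"])
E
```

```text
[0.56334177 0.11045128 0.03215272] [-1.66460584  4.09887396  2.09544848] [-0.03137942  0.01934061] [ 1.10547177  1.27317598 -1.10588627]
```

Request:
{"name": "carry_out", "arguments": {
  "targets": [
    [0, 0, -1, 0, 0],
    [-3, 0, -1.5, 0, 0],
    [-7, 0, -5, 0, 0],
    [-10, 0, -10, 0, 0],
    [-10, 0, -14, 0, 0],
    [-10, 0, -14, 0, 0],
    [-10, 0, -14, 0, 0]
  ]
}}

```text
time: 8.6
tool_pos: [0.5441, 0.2495, 0.132]
ee_rot: [1.102, 1.272, -1.103]
force: [-0.6, -0.5, 0.5]
width: 0.002
```

```bash
cat > ang.py <<'E'
from h import *
np.set_printoptions(precision=4,suppress=True)
import sys
print(monitor.state()["tool_pos"])
for c in("scene","top"):
    g=get_image(c);P=cloud(g)
    N=np.stack([(P[...,:2]-O)@EX,(P[...,:2]-O)@EY],-1)
    rr=np.hypot(N[...,0],N[...,1])
    m=(P[...,2]>.045)&(P[...,2]<.066)&(rr<.05); q=N[m]
    if len(q):print(c,"peg",len(q),q.mean(0),np.arctan2(q.mean(0)[1],q.mean(0)[0]))
    sp=[(round(d["p"],2),W2N(d["at"])*1000,np.round(np.arctan2(*W2N(d["at"])[::-1]),3)) for d in models.spot_point(c,"peg_top")[:2]]
    print(c,sp)
    k=(rr<.040)&(P[...,2]<.032)&(P[...,2]>.010)   # slot floor
    q=N[k]
    if len(q)>10:
        w,V=np.linalg.eigh(np.cov(q.T));a=np.arctan2(V[1,1],V[0,1]);print(c,"slot",len(q),q.mean(0),"disc",(a-np.pi/2)%np.pi, w)
    if c=="scene" and len(sys.argv)>1:
        cv2.imwrite("pics/"+sys.argv[1],cv2.resize(g["image"][130:230,220:340,::-1],None,fx=5,fy=5,interpolation=cv2.INTER_CUBIC))
E
python3 ang.py s6.png
```

```text
[0.5441 0.2495 0.132 ]
scene peg 38 [-0.0282 -0.0003] -3.1317279173920474
scene [(0.76, array([-33.3385,   0.2894]), np.float64(3.133))]
scene slot 95 [-0.0081 -0.0007] disc 3.014223218165085 [0.     0.0005]
top peg 18 [-0.0321  0.0034] 3.035051527505332
top [(0.73, array([-33.5063,   1.4478]), np.float64(3.098)), (0.29, array([145.764 ,  94.9273]), np.float64(0.577))]
top slot 172 [ 0.0019 -0.0007] disc 3.0021657961360213 [0.0001 0.0005]
```

View pics/s6.png

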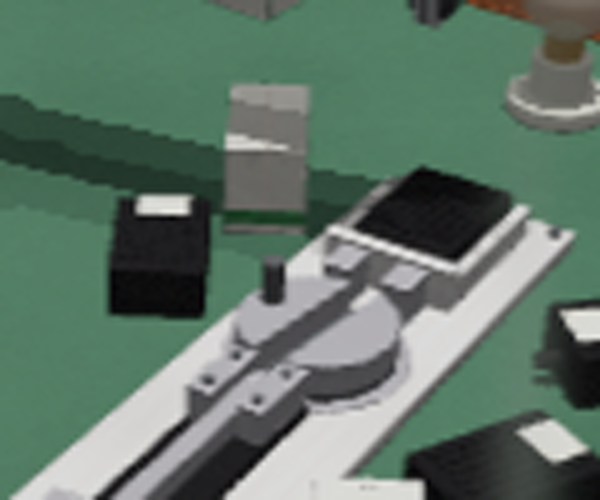

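Every picture shows the slot nearly lined up, from (265,355) to (365,290) in the crop, but the estimates spread from 3.00 to 3.13. I'll average a few frames before correcting.

```bash
cat > ang2.py <<'E'
from h import *
np.set_printoptions(precision=3,suppress=True)
for c in("top","scene"):
    D=[get_image(c) for _ in range(6)]; g=dict(D[0]); g["depth"]=np.median([d["depth"] for d in D],0)
    sp=[W2N(models.spot_point(c,"peg_top")[0]["at"])]
    P=cloud(g);d=P[...,:2]-O;N=np.stack([d@EX,d@EY],-1);rr=np.hypot(*np.moveaxis(N,-1,0))
    t=(P[...,2]>.054)&(P[...,2]<.068)&(rr<.05);print(c,"peg",t.sum(),N[t].mean(0)*1e3,np.arctan2(*N[t].mean(0)[::-1]),"net",np.arctan2(*sp[0][::-1]))
    # slot: sweep angle, best separation of low/high points by a strip
    q=N[rr<.042];low=(P[...,2][rr<.042]<.029);best=[]
    for th in np.arange(2.85,3.4,.01):
        u=q@np.array([np.cos(th),np.sin(th)])
        best.append((min((np.mean(((u>a)&(u<b))!=low),a,b) for a in np.arange(-.014,.001,.001) for b in np.arange(-.001,.014,.001)),th))
    best.sort();print("slot",[(round(b[0][0],4),np.round(b[0][1:],3),round(b[1],2)) for b in best[:6]])
    g8=cv2.cvtColor(g["image"],cv2.COLOR_RGB2GRAY)
E
python3 ang2.py
```

```text
top peg 17 [-31.985   3.794] 3.02352960326795 net 3.0939592031226475
slot [(np.float64(0.0101), array([-0.01 ,  0.009]), np.float64(3.01)), (np.float64(0.0118), array([-0.01 ,  0.009]), np.float64(2.99)), (np.float64(0.0134), array([-0.01 ,  0.009]), np.float64(3.0)), (np.float64(0.0134), array([-0.01 ,  0.009]), np.float64(3.02)), (np.float64(0.0185), array([-0.01 ,  0.009]), np.float64(2.98)), (np.float64(0.0218), array([-0.011,  0.009]), np.float64(2.97))]
scene peg 23 [-28.68   0.48] 3.12485729296914 net -3.0778322601521064
slot [(np.float64(0.1077), array([-0.01,  0.01]), np.float64(3.0)), (np.float64(0.1101), array([-0.011,  0.01 ]), np.float64(3.02)), (np.float64(0.1101), array([-0.01 ,  0.009]), np.float64(3.01)), (np.float64(0.1101), array([-0.01,  0.01]), np.float64(2.99)), (np.float64(0.1101), array([-0.01,  0.01]), np.float64(3.03)), (np.float64(0.1124), array([-0.01,  0.01]), np.float64(3.04))]
```

The slot strip fits the disc at 3.01 rad with a width of 19-20 mm, and the top camera's peg agrees (3.02). I trust that over the scene camera's peg. It also puts the real pushing offset at about 15 mm. One more push of about 0.13 rad.

```bash
python3 - <<'E'
from h import *
for b,z in((.033,.07),(.033,.032),(.018,.032),(.015,.032)): print(b,z,row(arc(3.14,b)[0],z,arc(3.14,b)[1]))
E
```

```text
0.033 0.07 [ 6.224 -0.187 12.574 -0.062]
0.033 0.032 [10.024 -0.187 12.575 -0.062]
0.018 0.032 [10.023 -0.094 14.072 -0.062]
0.015 0.032 [10.023 -0.075 14.371 -0.062]
```

Request:
{"name": "carry_out", "arguments": {
  "targets": [
    [3, -0.2, 5, -0.06, 0],
    [6.2, -0.2, 9, -0.06, 0],
    [6.2, -0.2, 12.5, -0.06, 0],
    [6.2, -0.2, 12.5, -0.06, 0],
    [8.5, -0.2, 12.5, -0.06, 0],
    [10, -0.2, 12.5, -0.06, 0],
    [10, -0.2, 12.5, -0.06, 0],
    [10, -0.1, 13.5, -0.06, 0],
    [10, -0.1, 14.1, -0.06, 0],
    [10, -0.1, 14.4, -0.06, 0],
    [10, -0.1, 14.4, -0.06, 0],
    [10, -0.1, 14.4, -0.06, 0]
  ]
}}

```text
time: 10.7
tool_pos: [0.5635, 0.1061, 0.0327]
ee_rot: [1.06, 1.298, -1.059]
force: [-1.8, 2.4, 1.3]
width: 0.0
```

```bash
python3 - <<'E'
from h import *
s=monitor.state();p=np.array(s["tool_pos"]);print(p,s["force"],W2N(p))
print(row(arc(3.14,.015)[0],.032,arc(3.14,.015)[1]))
E
```

```text
[0.56346745 0.10610341 0.03266763] [-1.78998361  2.36290514  1.34750211] [-0.03214103  0.01505811]
[ 0.067  0.016  0.001 -0.002]
```

Request:
{"name": "carry_out", "arguments": {
  "targets": [
    [0, 0, -1, 0, 0],
    [-4, 0, -1.5, 0, 0],
    [-9, 0, -5, 0, 0],
    [-10, 0, -10, 0, 0],
    [-10, 0, -14, 0, 0],
    [-10, 0, -14, 0, 0],
    [-10, 0, -14, 0, 0]
  ]
}}

```text
time: 11.4
tool_pos: [0.5351, 0.2448, 0.1323]
ee_rot: [1.057, 1.298, -1.056]
force: [0.2, -0.6, 0.0]
width: -0.004
```

```bash
python3 ang2.py; python3 - <<'E'
from h import *
for y,z in((-.275,.15),(-.275,.03)): print(row(N2W((.0012,y)),z,T))
E
```

```text
top peg 17 [-32.144  -0.68 ] -3.1204440094140105 net -3.052258088478606
slot [(np.float64(0.0118), array([-0.01 ,  0.009]), np.float64(3.14)), (np.float64(0.0135), array([-0.01 ,  0.009]), np.float64(3.13)), (np.float64(0.0135), array([-0.01,  0.01]), np.float64(3.15)), (np.float64(0.0185), array([-0.01 ,  0.009]), np.float64(3.11)), (np.float64(0.0185), array([-0.01 ,  0.009]), np.float64(3.12)), (np.float64(0.0202), array([-0.01 ,  0.009]), np.float64(3.16))]
scene peg 21 [-29.271  -4.075] -3.0032671175948047 net -3.0583263049093676
slot [(np.float64(0.0851), array([-0.011,  0.009]), np.float64(3.14)), (np.float64(0.0851), array([-0.011,  0.009]), np.float64(3.15)), (np.float64(0.0898), array([-0.011,  0.009]), np.float64(3.13)), (np.float64(0.0898), array([-0.01,  0.01]), np.float64(3.11)), (np.float64(0.0922), array([-0.01,  0.01]), np.float64(3.12)), (np.float64(0.0946), array([-0.011,  0.009]), np.float64(3.16))]
[-1.7840e+00  3.4620e+00  4.2956e+01 -4.0000e-03]
[ 1.0216e+01  3.4620e+00  4.2957e+01 -4.0000e-03]
```

Both cameras now fit the slot at 3.14. Next, to a point behind the bar's head.

Request:
{"name": "carry_out", "arguments": {
  "targets": [
    [-1.8, 3.5, 43, 0, 0],
    [-1.8, 3.5, 43, 0, 0],
    [-1.8, 3.5, 43, 0, 0],
    [-1.8, 3.5, 43, 0, 0],
    [-1.8, 3.5, 43, 0, 0],
    [-1.8, 3.5, 43, 0, 0],
    [-1.8, 3.5, 43, 0, 0],
    [-1.8, 3.5, 43, 0, 0],
    [-1.8, 3.5, 43, 0, 0],
    [-1.8, 3.5, 43, 0, 0],
    [-1.8, 3.5, 43, 0, 0],
    [-1.8, 3.5, 43, 0, 0]
  ]
}}

```text
time: 13.3
tool_pos: [0.6557, -0.1692, 0.1498]
ee_rot: [1.059, 1.3, -1.057]
force: [-0.0, 0.6, 0.0]
width: 0.001
```

```bash
python3 - <<'E'
from h import *
np.set_printoptions(precision=4,suppress=True)
s=monitor.state();p=np.array(s["tool_pos"]);print(p,s["force"],W2N(p))
for y in(-.275,-.241,-.2): print(row(N2W((.0012,y)),.017,T))
for c in("top","scene"):
    g=get_image(c);P=cloud(g);d=P[...,:2]-O;N=np.stack([d@EX,d@EY],-1)
    m=(P[...,2]>.049)&(P[...,2]<.06)&(np.abs(N[...,0])<.03)&(N[...,1]<-.19)&(N[...,1]>-.25)
    print(c,m.sum(),N[m].mean(0),N[m].min(0),N[m].max(0))
    m=(P[...,2]>.07)&(P[...,2]<.24)&(np.abs(N[...,0])<.05)&(np.abs(N[...,1]+.275)<.04)
    z=P[...,2][m];print("gripper lowest",np.sort(z)[:8] if z.size else 0)
E
```

```text
[ 0.6557 -0.1692  0.1498] [-0.0233  0.6432  0.0359] [ 0.0021 -0.2732]
[13.279 -0.09   0.203 -0.002]
[13.285 -0.095 -3.197 -0.002]
[13.293 -0.102 -7.297 -0.002]
top 57 [-0.0001 -0.2222] [-0.0177 -0.2293] [ 0.0174 -0.2154]
gripper lowest [0.1711 0.1718 0.1757 0.1772 0.1823 0.2136 0.2164 0.217 ]
scene 88 [ 0.0033 -0.2259] [-0.0159 -0.2327] [ 0.0203 -0.2152]
gripper lowest [0.1648 0.1667 0.1673 0.1677 0.1678 0.1679 0.168  0.169 ]
```

The tip is at 0.165 with the TCP at 0.150, so the 15 mm offset holds here too. I go down to tip z ≈ 0.032 behind the head (its back is at y ≈ -231 mm), then push.

Request:
{"name": "carry_out", "arguments": {
  "targets": [
    [5, -0.1, 0.3, 0, 0],
    [9, -0.1, 0.3, 0, 0],
    [12, -0.1, 0.3, 0, 0],
    [13.2, -0.1, 0.3, 0, 0],
    [13.2, -0.1, 0.3, 0, 0],
    [13.2, -0.1, 0.3, 0, 0],
    [13.2, -0.1, -1.5, 0, 0],
    [13.2, -0.1, -2.5, 0, 0],
    [13.2, -0.1, -3, 0, 0],
    [13.2, -0.1, -3.5, 0, 0],
    [13.2, -0.1, -4, 0, 0],
    [13.2, -0.1, -4, 0, 0]
  ]
}}

```text
time: 14.6
tool_pos: [0.6469, -0.1321, 0.0186]
ee_rot: [1.06, 1.297, -1.059]
force: [1.1, -0.9, -0.2]
width: -0.004
```

```bash
cat > bar.py <<'E'
from h import *
import sys
np.set_printoptions(precision=4,suppress=True)
s=monitor.state();p=np.array(s["tool_pos"]);print(p,s["force"],W2N(p))
for y in(-.20,-.17,-.13,-.119,-.115): print(y,row(N2W((.001,y)),.018,T))
for c in("top","scene"):
    g=get_image(c)
    for n in("bar_head","bar_nose","bar"):
        print(c,n,[(round(d["p"],2),W2N(d["at"])*1e3,round(d["at"][2],3)) for d in models.spot_point(c,n)[:4] if abs(W2N(d["at"])[0])<.04])
    if c=="scene" and len(sys.argv)>1: cv2.imwrite("pics/"+sys.argv[1],cv2.resize(g["image"][130:280,190:350,::-1],None,fx=4,fy=4,interpolation=cv2.INTER_CUBIC))
E
python3 bar.py s7.png
```

```text
[ 0.6469 -0.1321  0.0186] [ 1.1385 -0.8897 -0.2485] [ 0.0011 -0.2352]
-0.2 [ 0.06  -0.023 -3.517 -0.004]
-0.17 [ 0.06  -0.034 -6.517 -0.004]
-0.13 [  0.059  -0.049 -10.517  -0.004]
-0.119 [  0.059  -0.053 -11.617  -0.004]
-0.115 [  0.059  -0.054 -12.017  -0.004]
top bar_head [(0.72, array([   5.4459, -222.9724]), 0.039), (0.31, array([-1.8921, -1.241 ]), 0.04)]
top bar_nose [(0.51, array([ -1.4647, -48.8233]), 0.021)]
top bar [(0.49, array([  -0.4409, -205.1007]), 0.019)]
scene bar_head [(0.62, array([  -1.348 , -226.6673]), 0.036)]
scene bar_nose [(0.61, array([ -2.4019, -50.8755]), 0.025)]
scene bar [(0.85, array([   1.8211, -209.452 ]), 0.02)]
```

View pics/s7.png

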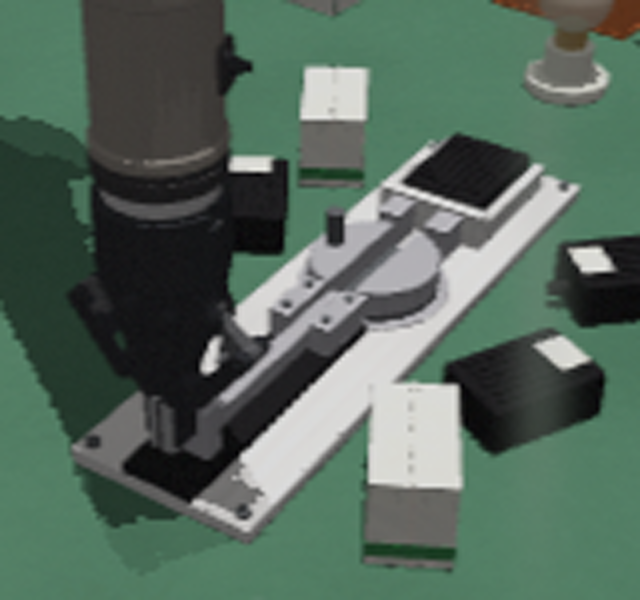

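The shut fingertips (about (165,430) in the crop) stand just behind the head (205,440), and the slot, bar and keeper gap lie in one line. Pushing.

Request:
{"name": "carry_out", "arguments": {
  "targets": [
    [0, 0, -1, 0, 0],
    [0, 0, -2, 0, 0],
    [0, 0, -3, 0, 0],
    [0, 0, -4, 0, 0],
    [0, 0, -5, 0, 0],
    [0, 0, -5, 0, 0]
  ]
}}

```text
time: 15.6
tool_pos: [0.6364, -0.08, 0.018]
ee_rot: [1.059, 1.301, -1.057]
force: [0.1, 0.7, 0.4]
width: -0.002
```

```bash
python3 bar.py
```

```text
[ 0.6364 -0.08    0.018 ] [0.0755 0.6779 0.389 ] [ 0.0014 -0.182 ]
-0.2 [-0.003 -0.037  1.799 -0.001]
-0.17 [ 0.004 -0.039 -1.201 -0.001]
-0.13 [ 0.014 -0.041 -5.201 -0.001]
-0.119 [ 0.017 -0.042 -6.301 -0.001]
-0.115 [ 0.017 -0.042 -6.701 -0.001]
top bar_head [(0.5, array([   4.6244, -170.4056]), 0.039)]
top bar_nose [(0.66, array([-0.2847,  6.4938]), 0.021)]
top bar [(0.65, array([  0.0981, -99.2971]), 0.022), (0.57, array([  -1.1111, -153.2803]), 0.019)]
scene bar_head [(0.73, array([   1.6147, -171.6186]), 0.038)]
scene bar_nose [(0.71, array([-3.4407,  4.0855]), 0.028)]
scene bar [(0.74, array([   3.6165, -153.1393]), 0.021)]
```

The nose is at about +5 mm, inside the disc's slot, and the push force is low. Going on until it stops.

Request:
{"name": "carry_out", "arguments": {
  "targets": [
    [0, 0, -1, 0, 0],
    [0, 0, -2, 0, 0],
    [0, 0, -3, 0, 0],
    [0, 0, -4, 0, 0],
    [0, 0, -5, 0, 0],
    [0, 0, -5.6, 0, 0],
    [0, 0, -6.1, 0, 0],
    [0, 0, -6.3, 0, 0],
    [0, 0, -6.3, 0, 0]
  ]
}}

```text
time: 16.9
tool_pos: [0.6249, -0.0242, 0.0184]
ee_rot: [1.059, 1.293, -1.061]
force: [2.0, -5.6, -1.7]
width: 0.001
```

```bash
python3 bar.py
```

```text
[ 0.6249 -0.0242  0.0184] [ 2.0461 -5.6123 -1.6936] [ 0.0015 -0.125 ]
-0.2 [ 0.073 -0.011  7.499 -0.005]
-0.17 [ 0.061 -0.026  4.499 -0.005]
-0.13 [ 0.046 -0.046  0.499 -0.005]
-0.119 [ 0.042 -0.052 -0.601 -0.005]
-0.115 [ 0.041 -0.054 -1.001 -0.005]
top bar_head [(0.63, array([-3.6723, -5.8757]), 0.036)]
top bar_nose [(0.48, array([-1.4621, 61.2794]), 0.024)]
top bar []
scene bar_head [(0.66, array([   2.5443, -113.0832]), 0.036), (0.49, array([-3.2982, 62.2738]), 0.029)]
scene bar_nose [(0.5, array([-3.873, 61.474]), 0.025)]
scene bar [(0.47, array([  4.0133, -97.6595]), 0.021), (0.45, array([   1.5994, -116.1552]), 0.035)]
```

Request:
{"name": "carry_out", "arguments": {
  "targets": [
    [0, 0, -0.3, 0, 0],
    [0, 0, -0.5, 0, 0],
    [0, 0, -0.5, 0, 0],
    [0, 0, -0.5, 0, 0]
  ]
}}

```text
time: 17.7
tool_pos: [0.6248, -0.0243, 0.0186]
ee_rot: [1.058, 1.286, -1.064]
force: [4.3, -12.6, -3.4]
width: -0.002
```

```bash
python3 bar.py
```

```text
[ 0.6248 -0.0243  0.0186] [  4.3309 -12.6057  -3.4006] [ 0.0014 -0.1251]
-0.2 [ 0.131  0.017  7.488 -0.008]
-0.17 [ 0.102 -0.006  4.488 -0.008]
-0.13 [ 0.063 -0.038  0.489 -0.008]
-0.119 [ 0.052 -0.047 -0.611 -0.008]
-0.115 [ 0.048 -0.05  -1.011 -0.008]
top bar_head [(0.61, array([-4.8765, -4.2977]), 0.036)]
top bar_nose [(0.7, array([-1.6426, 63.3596]), 0.022)]
top bar [(0.42, array([-4.8113, 61.8733]), 0.04)]
scene bar_head [(0.5, array([   1.2028, -114.1322]), 0.038)]
scene bar_nose [(0.51, array([-1.9911, 58.7338]), 0.028)]
scene bar [(0.75, array([  3.8213, -97.1089]), 0.022)]
```

The force rose to 13 N without any movement, which is a hard stop. I'll back off and check that the head really is on the rails.

Request:
{"name": "carry_out", "arguments": {
  "targets": [
    [0, 0, 1.5, 0, 0],
    [0, 0, 4, 0, 0],
    [-5, 0, 8, 0, 0],
    [-10, 0, 12, 0, 0],
    [-14, 0, 16, 0, 0],
    [-14, 0, 20, 0, 0],
    [-14, 0, 24, 0, 0],
    [-14, 0, 24, 0, 0],
    [-14, 0, 24, 0, 0]
  ]
}}

```text
time: 19.0
tool_pos: [0.6701, -0.2541, 0.1577]
ee_rot: [1.063, 1.297, -1.063]
force: [-0.2, 0.8, 0.4]
width: -0.001
```

```bash
python3 ang2.py; python3 bar.py s8.png | grep -v "^-0"; python3 - <<'E'
from h import *
np.set_printoptions(precision=4,suppress=True)
for c in("top","scene"):
    D=[get_image(c) for _ in range(5)]; g=dict(D[0]); g["depth"]=np.median([d["depth"] for d in D],0)
    P=cloud(g);d=P[...,:2]-O;N=np.stack([d@EX,d@EY],-1)
    m=(P[...,2]>.049)&(P[...,2]<.06)&(np.abs(N[...,0])<.03)&(N[...,1]<-.07)&(N[...,1]>-.25)
    print(c,"head",m.sum(),N[m].mean(0),N[m].min(0),N[m].max(0))
    m=(P[...,2]>.037)&(P[...,2]<.045)&(np.abs(N[...,0])<.028)&(np.abs(N[...,0])>.009)&(N[...,1]<-.04)&(N[...,1]>-.11)
    print("rails",m.sum(),N[m].min(0),N[m].max(0))
E
```

```text
top peg 17 [-32.152  -0.69 ] -3.1201370078368322 net 3.120915322740123
slot [(np.float64(0.0975), array([-0.001,  0.   ]), np.float64(2.9)), (np.float64(0.0992), array([-0.001,  0.   ]), np.float64(2.89)), (np.float64(0.0992), array([-0.001,  0.   ]), np.float64(2.91)), (np.float64(0.1008), array([-0.002, -0.001]), np.float64(2.86)), (np.float64(0.1025), array([-0.002, -0.001]), np.float64(2.87)), (np.float64(0.1025), array([-0.001,  0.   ]), np.float64(2.92))]
scene peg 23 [-29.136  -4.265] -2.996237339445561 net -3.07927566424302
slot [(np.float64(0.0256), array([-0.002, -0.001]), np.float64(3.18)), (np.float64(0.0256), array([-0.002, -0.001]), np.float64(3.19)), (np.float64(0.0256), array([-0.001, -0.001]), np.float64(2.85)), (np.float64(0.0256), array([-0.001, -0.001]), np.float64(2.86)), (np.float64(0.0256), array([-0.001, -0.001]), np.float64(2.87)), (np.float64(0.0256), array([-0.001, -0.001]), np.float64(2.88))]
[ 0.671  -0.2519  0.1582] [ 0.8252 -0.201   0.4746] [ 0.0003 -0.3573]
top bar_head [(0.64, array([   6.0524, -113.4037]), 0.038)]
top bar_nose [(0.69, array([-1.0858, 59.1584]), 0.025), (0.62, array([  0.1541, -97.0618]), 0.019)]
top bar [(0.52, array([ -0.9013, -99.1916]), 0.022)]
scene bar_head [(0.67, array([   2.1704, -115.8654]), 0.038)]
scene bar_nose [(0.52, array([-1.7139, 59.0847]), 0.027)]
scene bar [(0.7, array([  3.0837, -98.6919]), 0.023)]
top head 57 [ 0.0008 -0.1042] [-0.0173 -0.1112] [ 0.0184 -0.0974]
rails 149 [-0.0236 -0.1086] [ 0.0235 -0.0402]
scene head 68 [ 0.0033 -0.1077] [-0.016  -0.1131] [ 0.0206 -0.0985]
rails 98 [-0.0212 -0.1071] [ 0.0252 -0.0537]
```

View pics/s8.png

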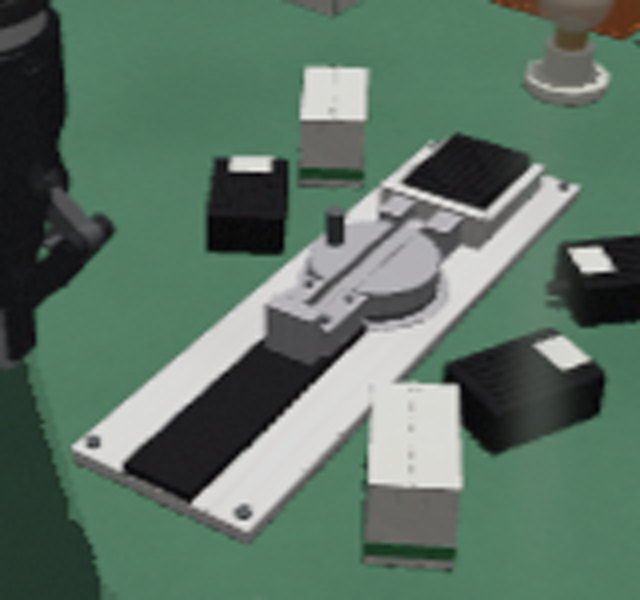

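The head's top spans y = -111 to -97.4 mm in the top camera, exactly as it should when home. In the crop the head (295,325) sits flush on the rails and the shank runs through the slot to the keeper gap (420,215). The arm is clear of everything, so I hand in.

```bash
python3 -c "
from h import *
print(r.hand_in(),monitor.state()['force'])"
```

```text
the job is handed in; nothing more can be done
the job is handed in; nothing more can be done
```

The nest is locked and the job is handed in; the hand-in reports no verdict. I turned the disc's peg with shut fingertips from about 1.96 to 3.14 rad. Then I pushed the bar's head until the force rose to about 13 N without any more movement, and backed the arm off.

**Missed first push:** the real fingertips end about 15 mm behind the reported TCP, not 11 mm ahead of it as stated. My first push therefore passed over the peg without touching it. I measured the offset from the depth images and corrected for it. A second push left the disc at about 3.01 rad, so a third brought it to 3.14.

**Last checks:**
- **Head:** in the top camera its top spans y = -111 to -97.4 mm, which matches fully home. The scene camera put the head's middle about 3 mm farther back (-108 mm).
- **Nose:** the networks put it at +59 mm after the arm backed off, right at the 59 mm limit. They had given 59 to 63 mm during the push, and the bar's length puts it near +63.
- **Disc:** before the bar went in, both cameras fitted the slot at 3.14. Afterwards only the peg could be used, because the bar fills the slot and that fit means nothing. The peg was unmoved in the top camera (3.16). The scene camera reads it at about 3.29, as it did before the bar went in; it also read about 0.1 rad high at the second push, so I trusted the top camera.
- **Surroundings:** the adapters, cartons and lamp seen in the last picture look unmoved, and the arm stood clear with no contact force. I did not measure their positions or look at the socket block and screwdriver again.

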